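# Put away the glassware and column after a chromatography run

### The job

Put away the five loose pieces on the bench. Set each fragile flask gently and upright into the pocket of the grey tray that fits it, stand one amber vial upright in each bay of the two-bay bin, and lay the steel column in the metal rack, centred, with one end fitting on each saddle between the lugs. Tip no glass over, and leave the solvent bottle and the wash bottle where they stand.

Things in the scene. Friction and masses are not known exactly. Their poses are not given: they have to be found in the camera images.
- flask_large: larger fragile clear-glass flask, round bulb 54 mm across on a small flat base, so that it stands by itself; widest 22 mm above the base, bulb merges into the neck 48 mm up; straight neck 20 mm across up to 86 mm, then a white stopper 24 mm across to 97 mm. Origin at the centre of the flat base, z up along the neck. 50 to 95 g.
- flask_small: smaller fragile clear-glass flask of the same kind, bulb 40 mm across, widest 16 mm above the base, neck 16 mm across from 34 to 68 mm up, then a white stopper 20 mm across to 79 mm. Origin at the centre of the flat base, z up along the neck. 30 to 55 g.
- vial_a: amber sample vial, upright cylinder 30 mm across, with a white screw cap 28 mm across; 60 mm tall in all (the cap is the upper 14 mm). Origin at the centre of its underside, z up. The two vials are alike.
- vial_b: the other amber sample vial, same as vial_a.
- column: steel chromatography column lying down: a tube 14 mm across and 84 mm long between two square end fittings, 22 x 22 mm and 18 mm long, 120 mm over the fittings, with a small white plug (4 mm radius, 6 mm long) on each end. Origin on the axis at mid-length (11 mm above the bench as it lies), x along the tube. About 0.11 to 0.2 kg. Both ends are alike.
- flask_tray: grey fixed flask tray, a block 80 (x) x 180 (y) x 22 mm high with two round pockets, 14 mm deep, sized to the two flasks: the large one, 48 mm across, centred at y = +45 mm, the small one, 34 mm across, at y = -45 mm, both at x = 0 of the tray's frame. The bulbs rest on the pocket's rim: seated, the base of the large flask is about 11 mm and that of the small flask about 16 mm above the bench. Origin at the centre of the underside, z up.
- vial_bin: blue-grey plastic fixed open bin, 80 (x) x 160 (y) x 20 mm high, walls and floor 4 mm thick, with one 4 mm divider across the middle that makes two bays, centred at y = +39 and -39 mm, each about 72 x 74 mm inside. Origin at the centre of the underside, z up.
- column_rack: fixed grey metal column rack: base plate 70 (x) x 140 (y) x 6 mm and on it two saddles, centred at y = +51 and -51 mm, 26 mm long in y, whose flat seats are 20 mm above the bench; each seat lies between two upright lugs (38 mm apart in x, tops 30 mm above the bench). The column lies along the rack's y with one end fitting on each seat, its axis then 31 mm above the bench; between the saddles there is free room for fingers. Origin at the centre of the underside, z up.
- solvent_bottle: bystander, to be left alone: amber solvent bottle with orange cap, 72 mm across, 150 mm tall, standing at the left end of the work. Origin at the centre of its underside.
- wash_bottle: bystander, to be left alone: clear bottle with white cap, 60 mm across, 150 mm tall, standing at the right end of the work. Origin at the centre of its underside.
Things that resemble listed ones, but are neither listed nor needed, are in the scene too. What is meant by the column is not black, brown or pink, and is the smaller of those in its own colour.

How it is judged:
At the end, for the whole second after the job is handed in: Each flask in its own pocket, within 8 mm of its centre in x and y, base under 4.5 mm above seated height, tilt under 0.15 rad. One vial on the floor of each bay, tilt under 0.12. Column axis 27-35 mm high, within 12 mm (x) and 14 mm (y) of the rack centre, within 0.3 rad of its length. All at rest (x of flask_large in the frame of flask_tray between -0.008 and 0.008 m and y of flask_large in the frame of flask_tray between 0.037 and 0.053 m and z of flask_large in the frame of flask_tray below 0.0155 m and angle between each of flask_large, flask_small's own z axis and vertical below 0.15 rad and x of flask_small in the frame of flask_tray between -0.008 and 0.008 m and y of flask_small in the frame of flask_tray between -0.053 and -0.037 m and z of flask_small in the frame of flask_tray below 0.0205 m and x of vial_a in the frame of vial_bin between -0.03 and 0.03 m and y of vial_a in the frame of vial_bin between -0.07 and 0.07 m and z of each of vial_a, vial_b in the frame of vial_bin below 0.009 m and angle between each of vial_a, vial_b's own z axis and vertical below 0.12 rad and x of vial_b in the frame of vial_bin between -0.03 and 0.03 m and y of vial_b in the frame of vial_bin between -0.07 and 0.07 m and ((y of vial_a in the frame of vial_bin above 0.01 m and y of vial_b in the frame of vial_bin below -0.01 m) or (y of vial_b in the frame of vial_bin above 0.01 m and y of vial_a in the frame of vial_bin below -0.01 m)) and x of column in the frame of column_rack between -0.012 and 0.012 m and y of column in the frame of column_rack between -0.014 and 0.014 m and z of column in the frame of column_rack between 0.027 and 0.035 m and angle between the x axis of column and the y axis of column_rack, either way round below 0.3 rad and linear speed of each of flask_large, flask_small, vial_a, vial_b, column below 0.02 m/s); the robot touches nothing.
It fails at once if a flask or vial is tipped over (leans more than about 35 degrees) (angle between any of flask_large, flask_small, vial_a, vial_b's own z axis and vertical above 0.6 rad).
It fails at once if a flask is pressed or dropped hard into the tray (more than 20 N) (contact force between any of flask_large, flask_small and flask_tray above 20 N).
It fails at once if the solvent bottle or the wash bottle is moved by more than 25 mm (distance of any of solvent_bottle, wash_bottle from where it was at the start of the episode above 0.025 m).
It also fails if it takes over 115 s, if anything falls off the work surface, if the arm or the gripper's body presses on something with over 40 N, if the wrist force passes 120 N, or if a joint passes its speed limit or range.

### The arm

A 6-joint arm with a two-finger parallel gripper is mounted at the origin on the work surface. World frame = base frame: x ahead of the robot, y to its left, z up, the work surface at z = 0. Lengths are in m, angles in rad, forces in N, time in s.
With the tool pointing down it reaches from about 0.35 to 0.775 m from the base axis. Payload 7.3 kg.
Tool frame: the origin (TCP) lies between the finger pads; the fingertips stand 8 mm ahead of it and the grasp point (between the pads) lies 11 mm behind it (robot.nose_length is the distance from the TCP to the fingertips, in m); z points along the fingers, y is the line along which they close (so a half turn about z gives the same grasp; the last joint's range is limited). The gripper opens to 92 mm and grips with 3 to 60 N. Pads are 19 mm wide; open, the fingers measure 130 mm over their backs; the gripper's body (75 mm by 190 mm) begins 47 mm behind the grasp point.
Start: joints at [0.968, 0.342, 1.524, -0, 1.275, -0.146], TCP at [0.232, 0.471, 0.235] pointing down, gripper open.
Joint ranges: [-2.53, 2.53], [-0.77, 2.02], [0.04, 2.7], [-1, 4.14], [0.28, 2.66], [-3.11, 3.11]. Speed limits (rad/s): [2.57, 2.57, 3.14, 3.14, 3.14, 3.14].

### API

Orientations are given as [roll, pitch, yaw] about the fixed x, y, z axes, in that order (R = Rz(yaw) Ry(pitch) Rx(roll)).
In Python, from cell import robot gives the robot as it stands. The module is installed in compiled form; this text tells all that it offers.
- The arm moves only by the shell command python3 -m jog 'ROWS' [FORCE]. ROWS is JSON, a list that holds one entry, the list of rows, each a list of 5 numbers: the gripper's target within -1 to 1 (fully open at 1, half-way at 0, shut at -1), then the shift along the tool's x, y, z in m, then the turn about the tool's z in rad. A call has 1 to 5 rows; each row is the pose to reach, as a shift and turn from the pose commanded when the call began, along the tool's axes at that moment; what a row does not reach only later rows make up. A row lasts 1/12 s, in which the tool goes at most 41.7 mm and 7.16 degrees, less where a joint would pass 70% of its speed; a pose out of reach is approached as far as the arm can. A call with a gripper value outside its range is refused whole. The fingers move at their own pace and stop on an object; FORCE is the grip in N (left out, the last holds). Time passes only in rows, so rows that repeat a pose let the fingers close. It gives the time, the measured TCP pose, the force, the opening and the grip force at its end, in the units of the state.
- robot.observe(): the state, without advancing time (a new reading comes with each control period).
- robot.read_camera(name): name is "side" or "top"; returns the picture (480x640x3 uint8, red, green, blue); there is no depth.
- robot.camera_model(name): a dict with "camera_matrix" (3x3 intrinsics, pixels), "position" and "attitude" of the camera in the world. Camera axes: x right, y down, z forward; pixel columns grow to the right and rows downward; lengths in m; the calibration is good to about 2 mm. A picture is of the moment at which its call begins. camera_model takes no time and is no camera call.
- robot.hand_in(): hands the job in; it is judged then, once.
The state is a dict: "time": time; "qpos": joint angles; "qvel": joint speeds; "joint_efforts": joint torques, N m; "tool_pos": TCP position; "tool_rot": TCP orientation; "contact_force": force on the tool from outside, world axes, zero at the start; "torque": the same for the moment, N m; "opening": finger opening in m; "grip_force": force on a finger pad.
Only numpy, scipy, OpenCV 4.12 (cv2) and the standard library are available. Lean on these libraries where they do the work, as an engineer would, in place of code of your own. Each camera call takes 0.05 s, during which the arm holds its last target. There are 200 camera calls.

## Working session

There is one attempt and no reset: what is moved stays moved. The work goes in short steps, Python scripts to look and compute and a shell command to move; the robot and the scene stay as the last step left them, time stands still between calls to the robot, and variables do not carry over. Pictures are saved under pics/ and viewed, at most 14 in all, crops included, and the job is handed in when it is done.

```bash
mkdir -p pics; python3 - <<'E'
from cell import robot
import cv2
for n in("top","side"):
    cv2.imwrite(f"pics/{n}0.png",robot.read_camera(n)[:,:,::-1]); print(n,robot.camera_model(n))
print(robot.observe(),robot.nose_length)
E
```

```text
top {'camera_matrix': array([[549.73985887,   0.        , 325.68124948],
       [  0.        , 549.73985887, 235.98953375],
       [  0.        ,   0.        ,   1.        ]]), 'position': array([ 0.33617761, -0.00483384,  1.27730289]), 'attitude': array([-2.98559522, -0.00344428, -1.57299279])}
side {'camera_matrix': array([[508.81879695,   0.        , 320.00594109],
       [  0.        , 508.81879695, 236.13186537],
       [  0.        ,   0.        ,   1.        ]]), 'position': array([ 0.07202905, -0.75275044,  0.77742808]), 'attitude': array([-2.28275262e+00,  2.18718118e-03, -5.51335079e-01])}
{'time': 0.1, 'qpos': array([ 9.68048280e-01,  3.42663972e-01,  1.52483788e+00, -9.83346637e-06,
        1.27540037e+00, -1.45997479e-01]), 'qvel': array([-0.00050582, -0.0012878 , -0.00317505,  0.00102213,  0.00067722,
        0.00042368]), 'joint_efforts': array([ 1.40511376e-03, -4.32002878e+01, -2.44694817e+01,  7.19459332e-02,
        5.24444610e-02, -4.60434251e-05]), 'tool_pos': array([0.23134422, 0.47092973, 0.23413796]), 'tool_rot': array([-3.14029565e+00, -1.81211797e-04,  2.68484484e+00]), 'contact_force': array([ 0.01613026,  0.2167042 , -0.57209759]), 'torque': array([-0.00949583,  0.02107636, -0.02003688]), 'grip_force': 0.0, 'opening': 0.09169373025485125} 0.008
```

View pics/top0.png

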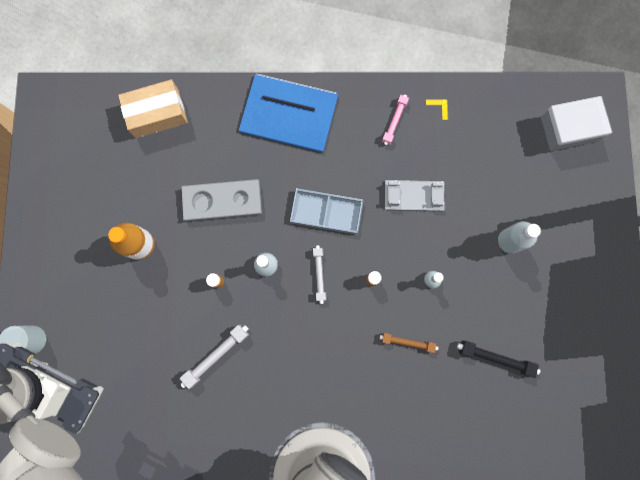

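View pics/side0.png

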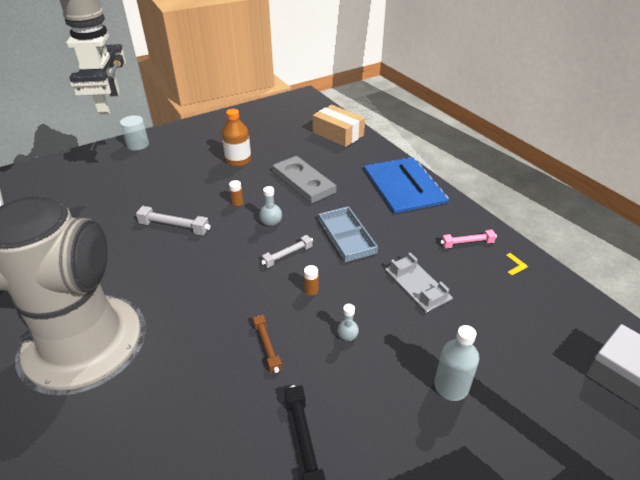

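The top view shows:
- tray at (221,200), bin (326,212) and rack (415,195)
- column, the small grey one, at (319,275)
- large flask at (265,265) and small flask at (433,280)
- vials at (215,281) and (374,279)

I'll enlarge this for accurate pixels.

```bash
cat > h.py <<'E'
import numpy as np
from scipy.spatial.transform import Rotation as R
from cell import robot
def w(n,u,v,z):
    c=robot.camera_model(n); d=R.from_euler('xyz',c['attitude']).as_matrix()@np.linalg.solve(c['camera_matrix'],[u,v,1])
    p=c['position']; return (p+d*(z-p[2])/d[2])[:2]
def pix(n,P):
    c=robot.camera_model(n); q=c['camera_matrix']@(R.from_euler('xyz',c['attitude']).as_matrix().T@(np.array(P)-c['position'])); return q[:2]/q[2]
def to(x,y,z,yaw=None):
    "shift in tool axes from present pose to target, and turn"
    s=robot.observe(); M=R.from_euler('xyz',s['tool_rot'])
    d=M.inv().apply(np.array([x,y,z])-s['tool_pos']); t=0
    # yaw: world direction of closing line (tool y)
    if yaw is not None:
        Y=M.as_matrix()[:,1]; t=-(yaw-np.arctan2(Y[1],Y[0])); t=(t+np.pi/2)%np.pi-np.pi/2
    print('rel',np.round(d,4),'turn',round(t,3),'q6',round(s['qpos'][5],2),'tcp',np.round(s['tool_pos'],4),'rot',np.round(s['tool_rot'],3),'t',round(s['time'],2),'op',round(s['opening'],4))
E
python3 - <<'E'
import cv2
im=cv2.imread('pics/top0.png')
cv2.imwrite('pics/c1.png',cv2.resize(im[160:320,170:330],None,fx=3.75,fy=3.75,interpolation=2))
cv2.imwrite('pics/c2.png',cv2.resize(im[160:320,290:460],None,fx=3.75,fy=3.75,interpolation=2))
E
```

```text
(no output)
```

View pics/c1.png

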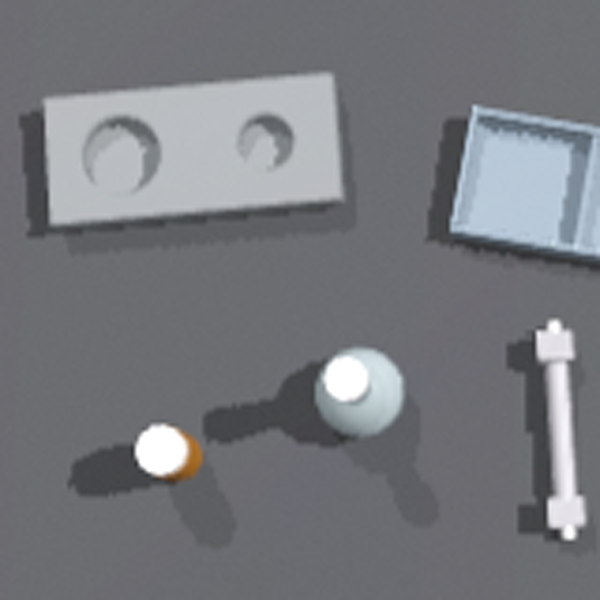

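View pics/c2.png

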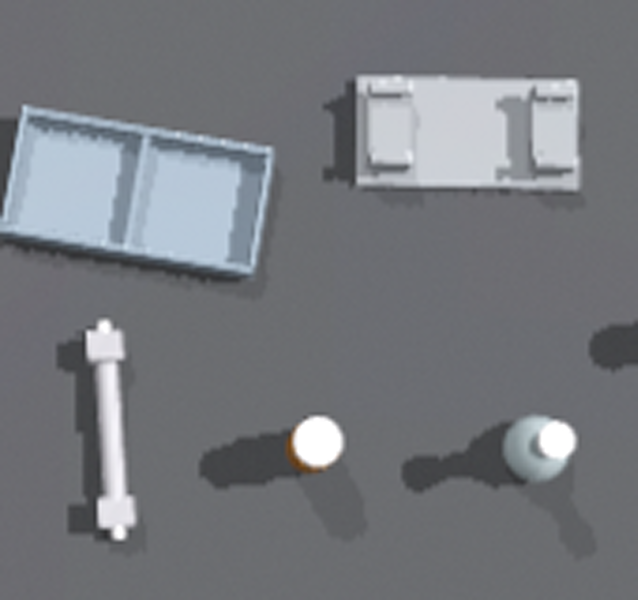

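```bash
python3 - <<'E'
from h import *
f=lambda o,p,z: w('top',o+(p[0]-1.4)/3.75,160+(p[1]-1.4)/3.75,z)
def rect(n,o,ps,z):
    c=np.array([f(o,p,z) for p in ps]); l=(c[1]+c[2]-c[0]-c[3])/2; s=(c[0]+c[1]-c[2]-c[3])/2
    print(n,np.round(c.mean(0),4),'long',round(np.linalg.norm(l),4),'short',round(np.linalg.norm(s),4),'ydir(deg)',np.round(np.degrees(np.arctan2(-l[1],-l[0])),1),np.degrees(np.arctan2(s[1],s[0])).round(1))
rect('tray',170,[(45,98),(333,72),(345,200),(48,226)],.022)
print('pockL',f(170,(122,156),.022),'pockS',f(170,(265,142),.022))
rect('bin',290,[(23,107),(272,148),(252,274),(0,235)],.02)
rect('rack',290,[(357,76),(580,80),(580,190),(357,187)],.006)
a,b=f(290,(105,346),.022),f(290,(116,514),.022); print('col',(a+b)/2,np.degrees(np.arctan2(*(a-b)[::-1])),np.linalg.norm(a-b))
for n,o,p,z in [('vialL',170,(162,451),.06),('vialR',290,(318,442),.06),('FL',170,(346,379),.097),('FS',290,(557,440),.079)]:
    P=f(o,p,z); print(n,P,pix('side',[*P,z]))
E
```

```text
tray [0.6208 0.2344] long 0.1822 short 0.0818 ydir(deg) 95.1 4.8
pockL [0.61616893 0.27839329] pockS [0.62495906 0.1896755 ]
bin [ 0.5942 -0.0106] long 0.1578 short 0.0817 ydir(deg) 80.7 -9.6
rack [ 0.6339 -0.2205] long 0.141 short 0.0716 ydir(deg) 89.0 -1.6
col [0.44529313 0.00568729] 3.7215419024491707 0.10279873232469161
vialL [0.42971678 0.2404256 ] [232.9943648  182.61671267]
vialR [ 0.43434215 -0.1172596 ] [308.71268691 268.75528142]
FL [0.46808091 0.12842231] [266.63681927 188.04640671]
FS [ 0.43370755 -0.25466742] [346.91799181 306.70550967]
```

```bash
python3 -c "
from h import *
to(.468,.1284,.17,0); print(w('top',121,235,.15),w('top',532,230,.15))"
```

```text
rel [-0.3635 -0.203   0.0643] turn 1.114 q6 -0.15 tcp [0.2313 0.4709 0.2341] rot [-3.14  -0.     2.685] t 0.1 op 0.0917
[0.51624621 0.41534413] [ 0.52537994 -0.43871673]
```

```bash
python3 -m jog '[[[0.3,-0.182,-0.1015,0.0,0],[0.3,-0.182,-0.1015,0.0,0],[0.3,-0.182,-0.1015,0.0,0],[0.3,-0.182,-0.1015,0.0,0],[0.3,-0.182,-0.1015,0.0,0]]]' 10; python3 -m jog '[[[0.3,-0.182,-0.1015,0.0,0.56],[0.3,-0.182,-0.1015,0.0,0.56],[0.3,-0.182,-0.1015,0.0,0.56],[0.3,-0.182,-0.1015,0.0,0.56],[0.3,-0.182,-0.1015,0.0,0.56]]]'; python3 -c "
from h import *
to(.468,.1284,.17,0)"
```

```text
time: 0.52
tool_pos: [0.3505, 0.2982, 0.2345]
tool_rot: [-3.141, -0.0, 2.686]
contact_force: [1.3, 1.2, -0.7]
opening: 0.0634
grip_force: 0.0
time: 0.93
tool_pos: [0.4692, 0.1266, 0.2346]
tool_rot: [-3.141, -0.0, 2.118]
contact_force: [1.0, 1.4, -1.0]
opening: 0.0596
grip_force: 0.0
rel [ 0.0022 -0.0001  0.0646] turn 0.547 q6 -0.44 tcp [0.4692 0.1266 0.2346] rot [-3.141 -0.     2.118] t 0.93 op 0.0596
```

```bash
python3 -m jog '[[[0.3,0.002,0,0.04,0.547],[0.3,0.002,0,0.064,0.547],[0.3,0.002,0,0.064,0.547],[0.3,0.002,0,0.064,0.547],[0.3,0.002,0,0.064,0.547]]]'; python3 -c "
from h import *
import cv2
to(.468,.1284,.056,0)
a=robot.read_camera('top')[180:330,170:350,::-1]; b=robot.read_camera('side')[110:260,180:360,::-1]
import numpy as np
cv2.imwrite('pics/d1.png',cv2.resize(np.hstack([a,b]),None,fx=2.2,fy=2.2,interpolation=2))"
```

```text
time: 1.35
tool_pos: [0.4672, 0.13, 0.1698]
tool_rot: [-3.139, 0.0, 1.571]
contact_force: [-0.5, 0.2, 0.2]
opening: 0.0593
grip_force: 0.0
rel [-0.0016  0.0011  0.1138] turn -0.0 q6 0.11 tcp [0.4672 0.13   0.1698] rot [-3.139  0.     1.571] t 1.35 op 0.0593
```

View pics/d1.png

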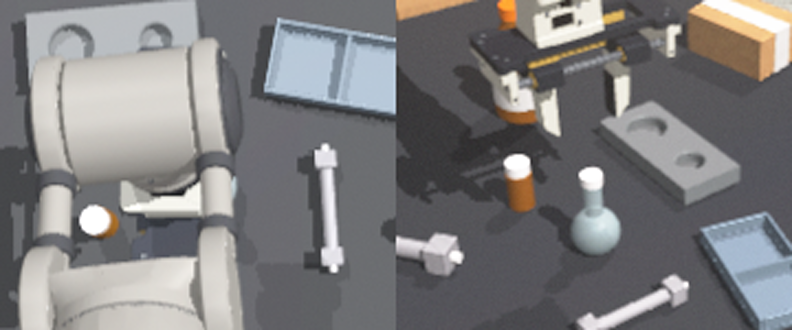

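The close view shows the fingertips at composite (553,133) and (618,112), straddling the flask's stopper at (591,175). I'll check these against the projection.

```bash
python3 -c "
from h import *
print(pix('side',(.4672,.13,.162)),pix('side',(.4672+.03,.13,.162)),pix('side',(.4672-.03,.13,.162)),pix('side',(.468,.1284,.097)),(591-396)/2.2+180,175/2.2+110)"
```

```text
[263.88458884 163.81345259] [275.8731695 159.9650192] [251.64126796 167.74365969] [266.60981085 188.06198197] 268.6363636363636 189.54545454545453
```

```bash
python3 -m jog '[[[0.3,-0.0016,0.001,0.03,0],[0.3,-0.0016,0.001,0.06,0],[0.3,-0.0016,0.001,0.09,0],[0.3,-0.0016,0.001,0.113,0],[0.3,-0.0016,0.001,0.113,0]]]'; python3 -m jog '[[[-0.2,0,0,0,0],[-0.5,0,0,0,0],[-1,0,0,0,0],[-1,0,0,0,0],[-1,0,0,0,0]]]' 10;python3 -m jog '[[[-1,0,0,0,0],[-1,0,0,0,0],[-1,0,0,0,0],[-1,0,0,0,0]]]'
```

```text
time: 1.87
tool_pos: [0.4656, 0.1283, 0.0539]
tool_rot: [-3.133, 0.001, 1.58]
contact_force: [-0.8, -0.7, 0.5]
opening: 0.0595
grip_force: 0.0
time: 2.28
tool_pos: [0.4693, 0.1288, 0.0589]
tool_rot: [3.139, -0.0, 1.578]
contact_force: [-0.6, 0.1, -0.2]
opening: 0.0313
grip_force: 0.0
time: 2.62
tool_pos: [0.4692, 0.1287, 0.0584]
tool_rot: [3.14, -0.0, 1.578]
contact_force: [0.0, 0.5, 6.9]
opening: 0.0236
grip_force: 10.0
```

```bash
python3 -c "
from h import *
import cv2
to(.468,.1284,.056,0);print(robot.observe()['contact_force'])
b=robot.read_camera('side')[130:250,210:330,::-1]
cv2.imwrite('pics/d2.png',cv2.resize(b,None,fx=5,fy=5,interpolation=2))"
```

```text
rel [-0.0003 -0.0012  0.0024] turn 0.007 q6 0.1 tcp [0.4692 0.1287 0.0584] rot [ 3.14  -0.     1.578] t 2.62 op 0.0236
[0.03529088 0.50117271 6.92804924]
```

View pics/d2.png

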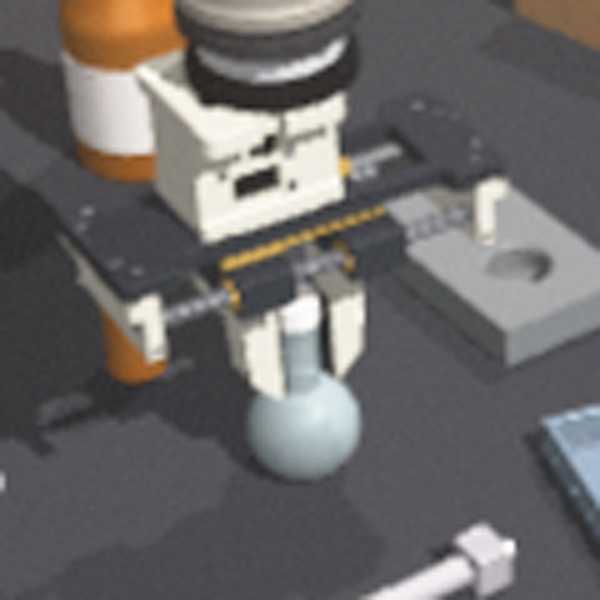

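The fingertips are at the bulb's shoulder with the stopper between the pads. The 6.9 N upward force suggests they are wedging on the bulb, so I'll open a little, rise 4 mm and close again.

```bash
python3 -m jog '[[[-0.35,0,0,0,0],[-0.35,0,0,0,0],[-0.35,0,-0.001,-0.004,0],[-0.35,0,-0.001,-0.004,0],[-0.35,0,-0.001,-0.004,0]]]' 10; python3 -m jog '[[[-1,0,0,0,0],[-1,0,0,0,0],[-1,0,0,0,0],[-1,0,0,0,0],[-1,0,0,0,0]]]'
```

```text
time: 3.08
tool_pos: [0.4676, 0.1287, 0.0619]
tool_rot: [3.141, -0.0, 1.578]
contact_force: [-0.1, 0.9, -0.1]
opening: 0.03
grip_force: 0.0
time: 3.5
tool_pos: [0.4676, 0.1287, 0.0617]
tool_rot: [3.142, -0.0, 1.578]
contact_force: [0.5, -1.7, 0.1]
opening: 0.0235
grip_force: 10.0
```

Both closings read about 23.5 mm, so the pads are holding the 24 mm stopper. I'll regrip with the stopper centred in the pads, then lift.

```bash
python3 -m jog '[[[-0.35,0,0,0,0],[-0.35,0,0,0,0],[-0.35,0,0,-0.018,0],[-0.35,0,0,-0.018,0],[-0.35,0,0,-0.018,0]]]' 12; python3 -m jog '[[[-1,0,0,0,0],[-1,0,0,0,0],[-1,0,0,0,0],[-1,0,0,0,0],[-1,0,0,0,0]]]';python3 -m jog '[[[-1,0,0,-0.01,0],[-1,0,0,-0.025,0],[-1,0,0,-0.05,0],[-1,0,0,-0.06,0],[-1,0,0,-0.06,0]]]'
python3 -c "
from h import *
import cv2
to(.6165,.2790,.14,np.radians(5))
b=robot.read_camera('side')[100:220,210:330,::-1]
cv2.imwrite('pics/d3.png',cv2.resize(b,None,fx=4,fy=4,interpolation=2))"
```

```text
time: 3.92
tool_pos: [0.4682, 0.1287, 0.0802]
tool_rot: [3.14, -0.0, 1.578]
contact_force: [-0.8, -0.4, -0.4]
opening: 0.0296
grip_force: 0.0
time: 4.33
tool_pos: [0.4673, 0.1286, 0.0793]
tool_rot: [-3.141, 0.0, 1.578]
contact_force: [0.6, 0.6, -1.0]
opening: 0.0231
grip_force: 12.0
time: 4.75
tool_pos: [0.4689, 0.1288, 0.1418]
tool_rot: [3.137, -0.001, 1.578]
contact_force: [-0.1, -0.6, -1.2]
opening: 0.023
grip_force: 12.0
rel [0.1491 0.1486 0.0025] turn -0.08 q6 0.1 tcp [0.4689 0.1288 0.1418] rot [ 3.137e+00 -1.000e-03  1.578e+00] t 4.75 op 0.023
```

View pics/d3.png

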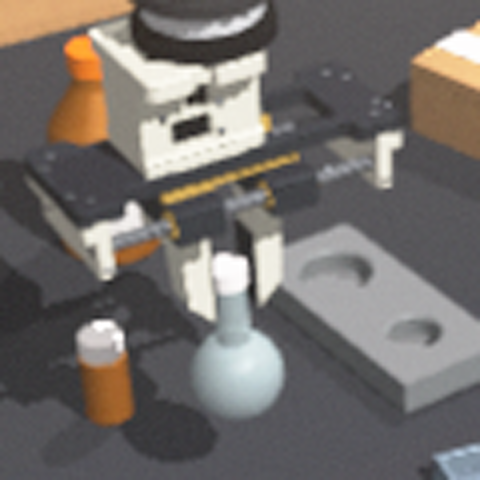

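The flask is held upright and clear of the bench. Carrying it to the large pocket.

```bash
python3 -m jog '[[[-1,0.015,0.015,0,0],[-1,0.04,0.04,0,0],[-1,0.065,0.065,0,0],[-1,0.09,0.09,0,0],[-1,0.11,0.11,0,0]]]'; python3 -m jog '[[[-1,0.02,0.02,0,0],[-1,0.033,0.032,0,0],[-1,0.038,0.037,0,0],[-1,0.039,0.0385,0,0],[-1,0.039,0.0385,0,0]]]'; python3 -c "
from h import *
import cv2
to(.6165,.2790,.0915,0)
b=robot.read_camera('side')[80:220,210:350,::-1]
a=robot.read_camera('top')[140:280,150:290,::-1]
cv2.imwrite('pics/d4.png',cv2.resize(np.hstack([a,b]),None,fx=2.8,fy=2.8,interpolation=2))"
```

```text
time: 5.22
tool_pos: [0.5775, 0.241, 0.1378]
tool_rot: [-3.14, 0.0, 1.578]
contact_force: [-0.7, -0.2, -0.6]
opening: 0.0237
grip_force: 12.0
time: 5.63
tool_pos: [0.6143, 0.2782, 0.1382]
tool_rot: [-3.139, 0.001, 1.578]
contact_force: [-1.0, -0.7, 0.0]
opening: 0.0236
grip_force: 12.0
rel [0.0009 0.0023 0.0467] turn 0.007 q6 0.3 tcp [0.6143 0.2782 0.1382] rot [-3.139e+00  1.000e-03  1.578e+00] t 5.63 op 0.0236
```

View pics/d4.png

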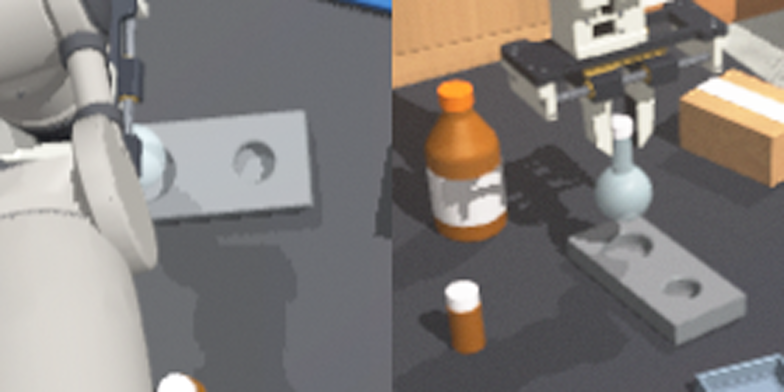

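The flask (composite (624,190)) hangs over the large pocket (632,245). I'll lower it in steps and watch the force.

```bash
python3 -m jog '[[[-1,0.001,0.002,0.012,0],[-1,0.001,0.002,0.026,0],[-1,0.001,0.002,0.037,0],[-1,0.001,0.002,0.041,0],[-1,0.001,0.002,0.041,0]]]'; python3 -m jog '[[[-1,0,0,0.0005,0],[-1,0,0,0.001,0],[-1,0,0,0.0015,0],[-1,0,0,0.002,0],[-1,0,0,0.002,0]]]'; python3 -m jog '[[[-1,0,0,0.0005,0],[-1,0,0,0.001,0],[-1,0,0,0.001,0]]]'
```

```text
time: 6.15
tool_pos: [0.616, 0.2791, 0.0969]
tool_rot: [-3.139, 0.001, 1.577]
contact_force: [-0.1, -0.0, -0.3]
opening: 0.0232
grip_force: 12.0
time: 6.57
tool_pos: [0.6171, 0.2798, 0.0971]
tool_rot: [3.141, -0.0, 1.578]
contact_force: [0.0, -0.5, -0.3]
opening: 0.0234
grip_force: 12.0
time: 6.82
tool_pos: [0.617, 0.2797, 0.0957]
tool_rot: [3.142, -0.0, 1.578]
contact_force: [-0.4, -0.5, -0.2]
opening: 0.0235
grip_force: 12.0
```

Still 4–5 mm above the seat. Continuing slowly.

```bash
python3 -m jog '[[[-1,0,0,0.001,0],[-1,0,0,0.002,0],[-1,0,0,0.002,0]]]'; python3 -m jog '[[[-1,0,0,0.0005,0],[-1,0,0,0.001,0],[-1,0,0,0.001,0]]]'; python3 -m jog '[[[-1,0,0,0.0005,0],[-1,0,0,0.001,0],[-1,0,0,0.001,0]]]'
```

```text
time: 7.07
tool_pos: [0.6169, 0.2797, 0.0934]
tool_rot: [-3.141, 0.0, 1.578]
contact_force: [-0.3, 1.0, 0.2]
opening: 0.0233
grip_force: 12.0
time: 7.32
tool_pos: [0.617, 0.2797, 0.0926]
tool_rot: [-3.141, -0.0, 1.578]
contact_force: [-0.0, 0.3, -0.4]
opening: 0.0234
grip_force: 12.0
time: 7.57
tool_pos: [0.617, 0.2797, 0.0916]
tool_rot: [-3.141, -0.0, 1.578]
contact_force: [-0.2, 0.8, -0.4]
opening: 0.0236
grip_force: 12.0
```

```bash
python3 -m jog '[[[-1,0,0,0.0005,0],[-1,0,0,0.001,0],[-1,0,0,0.001,0]]]'; python3 -m jog '[[[-1,0,0,0.0005,0],[-1,0,0,0.0005,0],[-1,0,0,0.0005,0]]]'
```

```text
time: 7.82
tool_pos: [0.6169, 0.2797, 0.0907]
tool_rot: [-3.141, -0.0, 1.578]
contact_force: [0.0, -0.3, -0.0]
opening: 0.0231
grip_force: 12.0
time: 8.07
tool_pos: [0.617, 0.2797, 0.0904]
tool_rot: [-3.142, -0.0, 1.578]
contact_force: [-0.9, -0.2, 0.9]
opening: 0.0233
grip_force: 12.0
```

```bash
python3 -m jog '[[[-1,0,0,0.0005,0],[-1,0,0,0.0005,0],[-1,0,0,0.0005,0]]]'; python3 -m jog '[[[-1,0,0,0.0005,0],[-1,0,0,0.0005,0],[-1,0,0,0.0005,0]]]' 4
```

```text
time: 8.32
tool_pos: [0.6171, 0.2798, 0.0901]
tool_rot: [3.141, -0.0, 1.578]
contact_force: [-1.4, 0.6, 2.8]
opening: 0.0234
grip_force: 12.0
time: 8.57
tool_pos: [0.6174, 0.2798, 0.0897]
tool_rot: [3.14, -0.0, 1.578]
contact_force: [-0.3, 0.6, 4.7]
opening: 0.0237
grip_force: 4.0
```

Seated, with a 4.7 N contact. Releasing, rising, and heading for the small flask.

```bash
python3 -m jog '[[[-0.4,0,0,0,0],[-0.3,0,0,0,0],[0.0,0,0,0,0],[0.2,0,0,0,0],[0.3,0,0,0,0]]]'; python3 -m jog '[[[0.3,0,0,-0.02,0],[0.3,0,0,-0.05,0],[0.3,0,0,-0.08,0],[0.3,0,0,-0.09,0],[0.3,0,0,-0.09,0]]]';  python3 -c "
from h import *
import cv2
to(.4337,-.2547,.15,0)
b=robot.read_camera('side')[80:220,210:350,::-1]
cv2.imwrite('pics/d5.png',cv2.resize(b,None,fx=3,fy=3,interpolation=2))"
```

```text
time: 8.98
tool_pos: [0.6169, 0.2796, 0.0888]
tool_rot: [-3.141, 0.0, 1.578]
contact_force: [0.5, 0.1, 1.0]
opening: 0.0475
grip_force: 0.0
time: 9.4
tool_pos: [0.6186, 0.2802, 0.1829]
tool_rot: [3.135, -0.002, 1.578]
contact_force: [0.8, -0.0, -0.2]
opening: 0.0597
grip_force: 0.0
rel [-0.5337 -0.1888  0.0306] turn 0.007 q6 0.31 tcp [0.6186 0.2802 0.1829] rot [ 3.135e+00 -2.000e-03  1.578e+00] t 9.4 op 0.0597
```

View pics/d5.png

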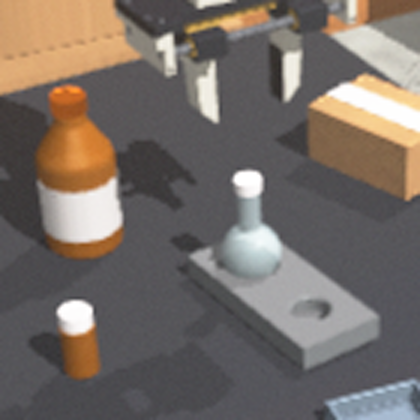

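The large flask stands upright in its pocket. Moving to the small flask.

```bash
python3 -m jog '[[[0.3,-0.18,-0.063,0,0],[0.3,-0.18,-0.063,0,0],[0.3,-0.18,-0.063,0,0],[0.3,-0.18,-0.063,0,0],[0.3,-0.18,-0.063,0,0]]]'; python3 -m jog '[[[0.3,-0.18,-0.063,0,0],[0.3,-0.18,-0.063,0,0],[0.3,-0.18,-0.063,0,0],[0.3,-0.18,-0.063,0,0],[0.3,-0.18,-0.063,0,0]]]'; python3 -m jog '[[[0.3,-0.174,-0.063,0,0],[0.3,-0.174,-0.063,0,0],[0.3,-0.174,-0.063,0,0],[0.3,-0.174,-0.063,0,0],[0.3,-0.174,-0.063,0,0]]]';python3 -m jog '[[[0.3,0,0,0.02,0],[0.3,0,0,0.025,0]]]'; python3 -c "
from h import *
to(.4337,-.2547,.063,0)"
```

```text
time: 9.87
tool_pos: [0.5525, 0.096, 0.1768]
tool_rot: [-3.136, 0.001, 1.576]
contact_force: [-0.1, -0.7, 0.3]
opening: 0.0598
grip_force: 0.0
time: 10.28
tool_pos: [0.4909, -0.0839, 0.1771]
tool_rot: [-3.137, -0.0, 1.576]
contact_force: [-0.6, 0.4, 0.3]
opening: 0.0599
grip_force: 0.0
time: 10.7
tool_pos: [0.4292, -0.2589, 0.1771]
tool_rot: [-3.139, -0.001, 1.575]
contact_force: [0.8, -1.3, -0.3]
opening: 0.06
grip_force: 0.0
time: 10.87
tool_pos: [0.4294, -0.2556, 0.1505]
tool_rot: [-3.137, -0.004, 1.575]
contact_force: [0.0, 1.6, -0.7]
opening: 0.0595
grip_force: 0.0
rel [0.0005 0.0047 0.0875] turn 0.004 q6 -0.69 tcp [ 0.4294 -0.2556  0.1505] rot [-3.137 -0.004  1.575] t 10.87 op 0.0595
```

```bash
python3 -m jog '[[[0.3,0.0005,0.004,0.03,0],[0.3,0.0005,0.004,0.06,0],[0.3,0.0005,0.004,0.08,0],[0.3,0.0005,0.004,0.085,0],[0.3,0.0005,0.004,0.085,0]]]'; python3 -m jog '[[[0.3,0,0,0,0],[-0.1,0,0,0,0],[-0.3,0,0,0,0],[-0.3,0,0,0,0]]]'; python3 -c "
from h import *
import cv2
to(.4337,-.2547,.063,0)
b=robot.read_camera('side')[240:360,280:420,::-1]
cv2.imwrite('pics/d6.png',cv2.resize(b,None,fx=4,fy=4,interpolation=2))"
```

```text
time: 11.28
tool_pos: [0.4346, -0.2533, 0.0672]
tool_rot: [-3.137, -0.004, 1.579]
contact_force: [1.4, -0.3, 0.7]
opening: 0.0598
grip_force: 0.0
time: 11.62
tool_pos: [0.4363, -0.2554, 0.0703]
tool_rot: [3.14, 0.001, 1.578]
contact_force: [0.2, -0.5, -0.2]
opening: 0.044
grip_force: 0.0
rel [ 0.0007 -0.0026  0.0073] turn 0.007 q6 -0.69 tcp [ 0.4363 -0.2554  0.0703] rot [3.140e+00 1.000e-03 1.578e+00] t 11.62 op 0.044
```

View pics/d6.png

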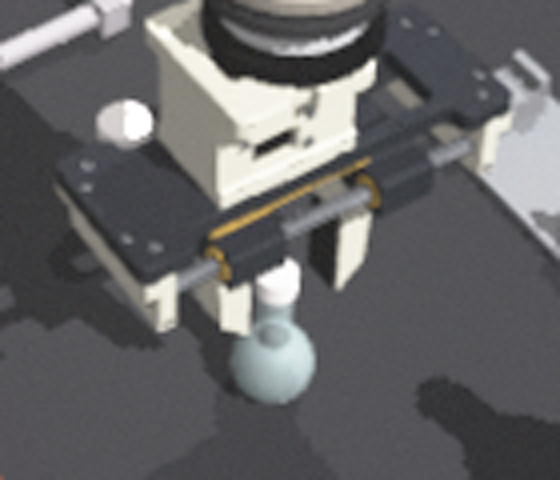

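The stopper at (278,280) lies nearer the left finger, so I'll shift about 3 mm in −x, lower, and close gently.

```bash
python3 -m jog '[[[-0.3,0.0007,-0.0035,0.006,0],[-0.3,0.0007,-0.0035,0.006,0],[-0.4,0.0007,-0.0035,0.006,0],[-0.45,0.0007,-0.0035,0.006,0],[-0.5,0.0007,-0.0035,0.006,0]]]' 8; python3 -m jog '[[[-0.6,0,0,0,0],[-0.7,0,0,0,0],[-1,0,0,0,0],[-1,0,0,0,0],[-1,0,0,0,0]]]';python3 -m jog '[[[-1,0,0,-0.01,0],[-1,0,0,-0.025,0],[-1,0,0,-0.045,0],[-1,0,0,-0.06,0],[-1,0,0,-0.06,0]]]' 12
python3 -c "
from h import *
import cv2
to(.6248,.1896,.13,0)
b=robot.read_camera('side')[220:340,280:420,::-1]
cv2.imwrite('pics/d7.png',cv2.resize(b,None,fx=4,fy=4,interpolation=2))"
```

```text
time: 12.08
tool_pos: [0.4323, -0.2545, 0.0632]
tool_rot: [3.142, -0.0, 1.578]
contact_force: [0.4, -0.1, 0.7]
opening: 0.0236
grip_force: 0.0
time: 12.5
tool_pos: [0.4324, -0.2544, 0.0632]
tool_rot: [3.141, 0.0, 1.578]
contact_force: [-0.1, -0.3, 0.5]
opening: 0.0197
grip_force: 8.0
time: 12.92
tool_pos: [0.4337, -0.2555, 0.1266]
tool_rot: [3.137, 0.004, 1.578]
contact_force: [1.0, 0.6, 0.2]
opening: 0.0199
grip_force: 12.0
rel [ 0.4437  0.1943 -0.0042] turn 0.007 q6 -0.69 tcp [ 0.4337 -0.2555  0.1266] rot [3.137 0.004 1.578] t 12.92 op 0.0199
```

View pics/d7.png

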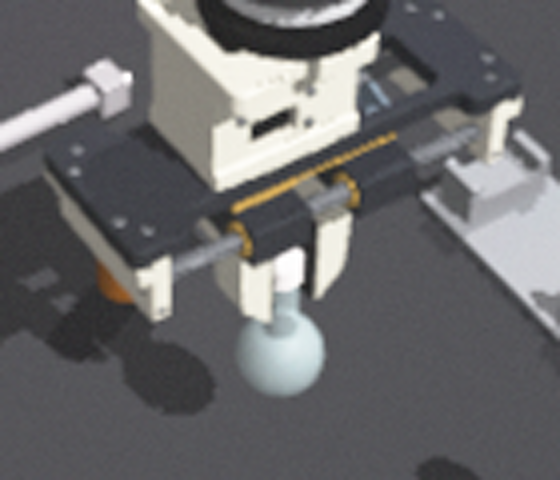

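Small flask held upright. Carrying it to its pocket.

```bash
python3 -m jog '[[[-1,0.018,0.0075,-0.005,0],[-1,0.05,0.0215,-0.005,0],[-1,0.085,0.037,-0.005,0],[-1,0.12,0.0525,-0.005,0],[-1,0.155,0.0675,-0.005,0]]]'; python3 -m jog '[[[-1,0.035,0.0155,0,0],[-1,0.07,0.031,0,0],[-1,0.105,0.0465,0,0],[-1,0.14,0.062,0,0],[-1,0.175,0.077,0,0]]]'; python3 -m jog '[[[-1,0.035,0.0155,0,0],[-1,0.065,0.029,0,0],[-1,0.09,0.04,0,0],[-1,0.105,0.046,0,0],[-1,0.112,0.049,0,0]]]'; python3 -m jog '[[[-1,0.0015,0.001,0,0],[-1,0.0015,0.001,0,0],[-1,0.0015,0.001,0,0]]]'; python3 -c "
from h import *
import cv2
to(.6248,.1896,.083,0)
b=robot.read_camera('side')[80:220,230:370,::-1]
cv2.imwrite('pics/d8.png',cv2.resize(b,None,fx=3,fy=3,interpolation=2))"
```

```text
time: 13.38
tool_pos: [0.4985, -0.0973, 0.1274]
tool_rot: [-3.14, -0.001, 1.577]
contact_force: [1.6, -0.9, -0.7]
opening: 0.0186
grip_force: 12.0
time: 13.8
tool_pos: [0.5743, 0.0785, 0.1272]
tool_rot: [-3.14, 0.0, 1.578]
contact_force: [0.4, -1.3, 0.3]
opening: 0.0194
grip_force: 12.0
time: 14.22
tool_pos: [0.6224, 0.1914, 0.1266]
tool_rot: [-3.14, -0.0, 1.58]
contact_force: [0.4, 0.2, -1.2]
opening: 0.0194
grip_force: 12.0
time: 14.47
tool_pos: [0.6232, 0.1892, 0.1278]
tool_rot: [-3.14, 0.001, 1.577]
contact_force: [-0.3, -0.3, -1.3]
opening: 0.0195
grip_force: 12.0
rel [0.0004 0.0016 0.0448] turn 0.006 q6 0.17 tcp [0.6232 0.1892 0.1278] rot [-3.140e+00  1.000e-03  1.577e+00] t 14.47 op 0.0195
```

View pics/d8.png

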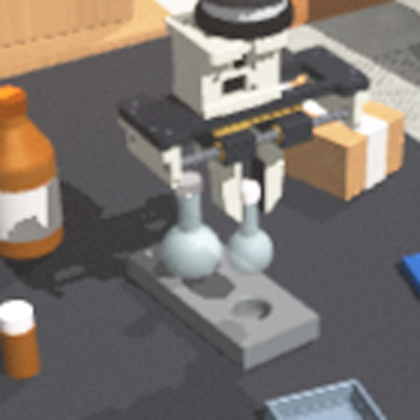

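The small flask (250,245) hangs above its pocket (252,308), clear of the large one. Lowering in steps.

```bash
python3 -m jog '[[[-1,0.0004,0.001,0.012,0],[-1,0.0004,0.001,0.026,0],[-1,0.0004,0.001,0.036,0],[-1,0.0004,0.001,0.041,0],[-1,0.0004,0.001,0.041,0]]]'; python3 -m jog '[[[-1,0,0,0.0005,0],[-1,0,0,0.001,0],[-1,0,0,0.001,0]]]';  python3 -m jog '[[[-1,0,0,0.0005,0],[-1,0,0,0.001,0],[-1,0,0,0.001,0]]]'
```

```text
time: 14.93
tool_pos: [0.6237, 0.1902, 0.0853]
tool_rot: [-3.138, 0.001, 1.577]
contact_force: [-0.4, 0.3, -0.3]
opening: 0.0192
grip_force: 12.0
time: 15.18
tool_pos: [0.6251, 0.1909, 0.0869]
tool_rot: [3.14, -0.0, 1.578]
contact_force: [0.4, -0.4, -0.2]
opening: 0.0193
grip_force: 12.0
time: 15.43
tool_pos: [0.6247, 0.1909, 0.0854]
tool_rot: [3.141, -0.0, 1.578]
contact_force: [0.8, -0.4, -0.3]
opening: 0.0195
grip_force: 12.0
```

```bash
python3 -m jog '[[[-1,-0.001,0,0.001,0],[-1,-0.001,0,0.002,0],[-1,-0.001,0,0.003,0],[-1,-0.001,0,0.003,0]]]'; for i in 1; do python3 -m jog '[[[-1,0,0,0.0005,0],[-1,0,0,0.001,0],[-1,0,0,0.001,0]]]';  python3 -m jog '[[[-1,0,0,0.0005,0],[-1,0,0,0.001,0],[-1,0,0,0.001,0]]]'; done
```

```text
time: 15.77
tool_pos: [0.6245, 0.1898, 0.0819]
tool_rot: [-3.141, 0.0, 1.578]
contact_force: [-0.0, -0.0, -0.8]
opening: 0.0196
grip_force: 12.0
time: 16.02
tool_pos: [0.6246, 0.1899, 0.0811]
tool_rot: [-3.141, -0.0, 1.578]
contact_force: [0.6, 0.0, -0.5]
opening: 0.0194
grip_force: 12.0
time: 16.27
tool_pos: [0.6246, 0.1899, 0.0801]
tool_rot: [-3.141, -0.0, 1.578]
contact_force: [0.7, -0.7, -0.4]
opening: 0.0194
grip_force: 12.0
```

```bash
python3 -m jog '[[[-1,0,0,0.0005,0],[-1,0,0,0.0008,0],[-1,0,0,0.0008,0]]]'; python3 -m jog '[[[-1,0,0,0.0005,0],[-1,0,0,0.0005,0],[-1,0,0,0.0005,0]]]'; python3 -m jog '[[[-1,0,0,0.0003,0],[-1,0,0,0.0003,0],[-1,0,0,0.0003,0]]]'
```

```text
time: 16.52
tool_pos: [0.6247, 0.1899, 0.0794]
tool_rot: [3.142, -0.0, 1.578]
contact_force: [0.3, 0.9, -0.3]
opening: 0.0191
grip_force: 12.0
time: 16.77
tool_pos: [0.6247, 0.1899, 0.0791]
tool_rot: [3.141, -0.0, 1.578]
contact_force: [-0.9, 1.0, 2.1]
opening: 0.0191
grip_force: 12.0
time: 17.02
tool_pos: [0.6248, 0.19, 0.079]
tool_rot: [3.141, -0.0, 1.578]
contact_force: [-0.8, 1.7, 3.1]
opening: 0.0197
grip_force: 12.0
```

Seated at 3 N. Releasing and going above the left vial.

```bash
python3 -m jog '[[[-1,0,0,0,0],[-0.45,0,0,0,0],[-0.3,0,0,0,0],[0.0,0,0,0,0],[0.3,0,0,0,0]]]' 4; python3 -m jog '[[[0.3,0,0,-0.02,0],[0.3,0,0,-0.05,0],[0.3,0,0,-0.08,0],[0.3,0,0,-0.09,0],[0.3,0,0,-0.09,0]]]' 12; python3 -m jog '[[[0.3,0.0505,-0.195,0,0],[0.3,0.0505,-0.195,0,0],[0.3,0.0505,-0.195,0,0],[0.3,0.0505,-0.195,0,0],[0.3,0.0505,-0.195,0,0]]]'; python3 -m jog '[[[0.3,0,0,0.03,0],[0.3,0,0,0.06,0],[0.3,0,0,0.06,0]]]'; python3 -c "
from h import *
to(.4297,.2404,.028,0)"
```

```text
time: 17.43
tool_pos: [0.6245, 0.1898, 0.0783]
tool_rot: [-3.141, 0.0, 1.578]
contact_force: [0.4, -0.1, -0.4]
opening: 0.0408
grip_force: 0.0
time: 17.85
tool_pos: [0.6263, 0.1901, 0.1721]
tool_rot: [3.135, -0.001, 1.578]
contact_force: [0.4, -0.5, -0.4]
opening: 0.0595
grip_force: 0.0
time: 18.27
tool_pos: [0.4255, 0.2388, 0.1667]
tool_rot: [-3.138, 0.001, 1.578]
contact_force: [0.3, 1.1, 0.1]
opening: 0.0596
grip_force: 0.0
time: 18.52
tool_pos: [0.4249, 0.2378, 0.1034]
tool_rot: [-3.132, 0.004, 1.579]
contact_force: [-1.5, -1.1, 0.2]
opening: 0.0596
grip_force: 0.0
rel [0.0029 0.0056 0.0753] turn 0.008 q6 0.34 tcp [0.4249 0.2378 0.1034] rot [-3.132  0.004  1.579] t 18.52 op 0.0596
```

```bash
python3 -m jog '[[[0.3,0,0,0.025,0],[0.3,0,0,0.025,0],[0.3,0,0,0.025,0],[0.3,0,0,0.025,0]]]'; python3 -c "
from h import *
to(.4297,.2404,.028,0)"
```

```text
time: 18.85
tool_pos: [0.4298, 0.239, 0.0844]
tool_rot: [3.141, -0.0, 1.577]
contact_force: [0.2, 0.9, 0.3]
opening: 0.0596
grip_force: 0.0
rel [ 0.0014 -0.0002  0.0564] turn 0.007 q6 0.34 tcp [0.4298 0.239  0.0844] rot [ 3.141 -0.     1.577] t 18.85 op 0.0596
```

```bash
python3 -m jog '[[[0.3,0.0014,0,0.02,0],[0.3,0.0014,0,0.04,0],[0.3,0.0014,0,0.056,0],[0.3,0.0014,0,0.056,0],[0.3,0.0014,0,0.056,0]]]'; python3 -m jog '[[[0.0,0,0,0,0],[-0.2,0,0,0,0],[-0.4,0,0,0,0],[-0.6,0,0,0,0],[-1,0,0,0,0]]]' 12;  python3 -m jog '[[[-1,0,0,0,0],[-1,0,0,0,0],[-1,0,0,0,0]]]'; python3 -m jog '[[[-1,0,0,-0.015,0],[-1,0,0,-0.04,0],[-1,0,0,-0.06,0],[-1,0,0,-0.06,0],[-1,0,0,-0.06,0]]]'; python3 -c "
from h import *
to(.6006,.0279,.088,0)"
```

```text
time: 19.27
tool_pos: [0.4297, 0.2404, 0.0283]
tool_rot: [3.142, -0.0, 1.578]
contact_force: [-0.1, 0.1, -0.1]
opening: 0.0597
grip_force: 0.0
time: 19.68
tool_pos: [0.4296, 0.2405, 0.0282]
tool_rot: [3.141, -0.0, 1.578]
contact_force: [1.1, -0.2, 0.7]
opening: 0.0309
grip_force: 0.1
time: 19.93
tool_pos: [0.4296, 0.2405, 0.0281]
tool_rot: [3.141, -0.0, 1.578]
contact_force: [-0.9, -0.6, 5.7]
opening: 0.0297
grip_force: 12.0
time: 20.35
tool_pos: [0.4297, 0.2406, 0.0882]
tool_rot: [3.14, -0.001, 1.578]
contact_force: [-0.4, -0.3, -0.2]
opening: 0.0298
grip_force: 12.0
rel [-0.2139  0.1693  0.0004] turn 0.007 q6 0.35 tcp [0.4297 0.2406 0.0882] rot [ 3.140e+00 -1.000e-03  1.578e+00] t 20.35 op 0.0298
```

```bash
python3 -m jog '[[[-1,-0.015,0.012,0,0],[-1,-0.042,0.033,0,0],[-1,-0.07,0.055,0,0],[-1,-0.098,0.0775,0,0],[-1,-0.126,0.1,0,0]]]'; python3 -m jog '[[[-1,-0.028,0.022,0,0],[-1,-0.055,0.043,0,0],[-1,-0.075,0.059,0,0],[-1,-0.085,0.067,0,0],[-1,-0.088,0.0695,0,0]]]'; python3 -m jog '[[[-1,0,0,0,0],[-1,0,0,0.01,0],[-1,0,0,0.03,0],[-1,0,0,0.045,0],[-1,0,0,0.045,0]]]';  python3 -m jog '[[[-1,0,0,0,0],[-1,0,0,0,0]]]';python3 -c "
from h import *
to(.6006,.0279,.032,0)"
```

```text
time: 20.77
tool_pos: [0.5301, 0.1137, 0.0861]
tool_rot: [-3.139, 0.0, 1.578]
contact_force: [0.7, -0.3, -0.6]
opening: 0.0294
grip_force: 12.0
time: 21.18
tool_pos: [0.6006, 0.0259, 0.086]
tool_rot: [-3.14, -0.0, 1.575]
contact_force: [-0.2, -0.2, -0.7]
opening: 0.0296
grip_force: 12.0
time: 21.6
tool_pos: [0.5969, 0.0295, 0.039]
tool_rot: [-3.134, -0.001, 1.58]
contact_force: [-0.7, -0.4, 0.2]
opening: 0.0297
grip_force: 12.0
time: 21.77
tool_pos: [0.6003, 0.0286, 0.0432]
tool_rot: [3.141, -0.0, 1.579]
contact_force: [-0.1, -0.0, -0.3]
opening: 0.0295
grip_force: 12.0
rel [-0.0007  0.0003  0.0112] turn 0.008 q6 -0.09 tcp [0.6003 0.0286 0.0432] rot [ 3.141 -0.     1.579] t 21.77 op 0.0295
```

```bash
python3 -m jog '[[[-1,0,0,0.003,0],[-1,0,0,0.007,0],[-1,0,0,0.009,0],[-1,0,0,0.0095,0],[-1,0,0,0.0095,0]]]'; python3 -m jog '[[[-1,0,0,0.0005,0],[-1,0,0,0.001,0],[-1,0,0,0.0015,0],[-1,0,0,0.002,0],[-1,0,0,0.002,0]]]'
```

```text
time: 22.18
tool_pos: [0.6002, 0.0275, 0.033]
tool_rot: [-3.141, -0.0, 1.578]
contact_force: [0.6, 0.0, -0.2]
opening: 0.0299
grip_force: 12.0
time: 22.6
tool_pos: [0.6005, 0.0275, 0.0321]
tool_rot: [3.141, 0.0, 1.578]
contact_force: [-2.1, -1.3, 6.6]
opening: 0.0298
grip_force: 12.0
```

Touchdown on the bay floor at 0.032, as expected. Releasing and going to the right vial.

```bash
python3 -m jog '[[[-0.3,0,0,0,0],[-0.2,0,0,0,0],[0,0,0,0,0],[0.3,0,0,0,0],[0.3,0,0,0,0]]]' 4; python3 -m jog '[[[0.3,0,0,-0.02,0],[0.3,0,0,-0.055,0],[0.3,0,0,-0.075,0],[0.3,0,0,-0.075,0]]]' 12; python3 -m jog '[[[0.3,-0.1445,-0.166,0,0],[0.3,-0.1445,-0.166,0,0],[0.3,-0.1445,-0.166,0,0],[0.3,-0.1445,-0.166,0,0],[0.3,-0.1445,-0.166,0,0]]]'; python3 -m jog '[[[0.3,-0.001,0,0.02,0],[0.3,-0.001,0,0.02,0],[0.3,-0.001,0,0.02,0],[0.3,-0.001,0,0.02,0],[0.3,-0.001,0,0.02,0]]]'; python3 -c "
from h import *
to(.4343,-.1173,.028,0)"
```

```text
time: 23.02
tool_pos: [0.6003, 0.0276, 0.031]
tool_rot: [-3.141, -0.0, 1.578]
contact_force: [-0.2, 0.9, -0.0]
opening: 0.0521
grip_force: 0.0
time: 23.35
tool_pos: [0.6031, 0.0275, 0.1109]
tool_rot: [3.133, 0.001, 1.578]
contact_force: [2.0, 0.3, 1.2]
opening: 0.0596
grip_force: 0.0
time: 23.77
tool_pos: [0.4422, -0.1109, 0.1055]
tool_rot: [-3.141, -0.0, 1.579]
contact_force: [0.8, -1.1, 0.0]
opening: 0.0599
grip_force: 0.0
time: 24.18
tool_pos: [0.4452, -0.1107, 0.0865]
tool_rot: [3.141, 0.0, 1.579]
contact_force: [0.7, -0.0, 0.1]
opening: 0.0595
grip_force: 0.0
rel [-0.0065 -0.011   0.0585] turn 0.009 q6 -0.42 tcp [ 0.4452 -0.1107  0.0865] rot [3.141 0.    1.579] t 24.18 op 0.0595
```

```bash
python3 -m jog '[[[0.3,-0.0065,-0.011,0,0],[0.3,-0.0065,-0.011,0.01,0],[0.3,-0.0065,-0.011,0.035,0],[0.3,-0.0065,-0.011,0.0575,0],[0.3,-0.0065,-0.011,0.0575,0]]]'; python3 -m jog '[[[0.0,0,0,0,0],[-0.2,0,0,0,0],[-0.4,0,0,0,0],[-0.6,0,0,0,0],[-1,0,0,0,0]]]' 12;  python3 -m jog '[[[-1,0,0,0,0],[-1,0,0,0,0],[-1,0,0,0,0]]]'; python3 -m jog '[[[-1,0,0,-0.015,0],[-1,0,0,-0.04,0],[-1,0,0,-0.07,0],[-1,0,0,-0.07,0],[-1,0,0,-0.07,0]]]'; python3 -c "
from h import *
to(.5878,-.0491,.098,0)"
```

```text
time: 24.6
tool_pos: [0.431, -0.1168, 0.026]
tool_rot: [-3.136, -0.003, 1.579]
contact_force: [-1.4, -0.7, -0.4]
opening: 0.0592
grip_force: 0.0
time: 25.02
tool_pos: [0.4337, -0.1181, 0.0295]
tool_rot: [3.14, 0.001, 1.578]
contact_force: [-0.1, 0.6, 0.2]
opening: 0.031
grip_force: 0.1
time: 25.27
tool_pos: [0.4337, -0.1181, 0.0294]
tool_rot: [3.14, 0.001, 1.578]
contact_force: [-0.4, 0.3, 6.6]
opening: 0.0291
grip_force: 12.0
time: 25.68
tool_pos: [0.434, -0.1183, 0.0999]
tool_rot: [3.138, 0.002, 1.578]
contact_force: [-0.3, -0.1, 0.1]
opening: 0.0295
grip_force: 12.0
rel [0.0681 0.1542 0.0023] turn 0.007 q6 -0.44 tcp [ 0.434  -0.1183  0.0999] rot [3.138e+00 2.000e-03 1.578e+00] t 25.68 op 0.0295
```

```bash
python3 -m jog '[[[-1,0.007,0.015,0,0],[-1,0.02,0.045,0,0],[-1,0.035,0.08,0,0],[-1,0.05,0.113,0,0],[-1,0.06,0.138,0,0]]]'; python3 -m jog '[[[-1,0.007,0.014,0,0],[-1,0.008,0.016,0,0],[-1,0.008,0.016,0,0],[-1,0.008,0.016,0.01,0],[-1,0.008,0.016,0.025,0]]]'; python3 -m jog '[[[-1,0,0,0.015,0],[-1,0,0,0.029,0],[-1,0,0,0.029,0],[-1,0,0,0.029,0],[-1,0,0,0.029,0]]]';python3 -c "
from h import *
to(.5878,-.0491,.0335,0)"
```

```text
time: 26.1
tool_pos: [0.5722, -0.0554, 0.0971]
tool_rot: [-3.14, -0.001, 1.578]
contact_force: [-0.7, 0.0, 0.4]
opening: 0.0296
grip_force: 12.0
time: 26.52
tool_pos: [0.5862, -0.0495, 0.0736]
tool_rot: [3.14, 0.0, 1.577]
contact_force: [-0.1, 0.3, -0.8]
opening: 0.0299
grip_force: 12.0
time: 26.93
tool_pos: [0.5864, -0.0493, 0.045]
tool_rot: [3.141, 0.0, 1.577]
contact_force: [0.5, 0.1, -0.5]
opening: 0.0299
grip_force: 12.0
rel [0.0002 0.0014 0.0115] turn 0.006 q6 -0.22 tcp [ 0.5864 -0.0493  0.045 ] rot [3.141 0.    1.577] t 26.93 op 0.0299
```

```bash
python3 -m jog '[[[-1,0,0.001,0.003,0],[-1,0,0.001,0.007,0],[-1,0,0.001,0.0095,0],[-1,0,0.001,0.01,0],[-1,0,0.001,0.01,0]]]'; python3 -m jog '[[[-1,0,0,0.0005,0],[-1,0,0,0.001,0],[-1,0,0,0.0015,0],[-1,0,0,0.002,0],[-1,0,0,0.002,0]]]'
```

```text
time: 27.35
tool_pos: [0.5875, -0.0487, 0.0344]
tool_rot: [-3.141, -0.0, 1.578]
contact_force: [-0.1, 0.5, 0.1]
opening: 0.0296
grip_force: 12.0
time: 27.77
tool_pos: [0.5878, -0.0488, 0.0335]
tool_rot: [3.141, 0.0, 1.578]
contact_force: [-2.7, 0.2, 5.1]
opening: 0.0295
grip_force: 12.0
```

```bash
python3 -m jog '[[[-0.3,0,0,0,0],[-0.2,0,0,0,0],[0,0,0,0,0],[0.3,0,0,0,0],[0.3,0,0,0,0]]]' 4; python3 -m jog '[[[0.3,0,0,-0.02,0],[0.3,0,0,-0.055,0],[0.3,0,0,-0.075,0],[0.3,0,0,-0.075,0]]]' 12; python3 -m jog '[[[0.3,0.0545,-0.142,0,0.6],[0.3,0.0545,-0.142,0,0.6],[0.3,0.0545,-0.142,0,0.6],[0.3,0.0545,-0.142,0,0.6],[0.3,0.0545,-0.142,0,0.6]]]'; python3 -m jog '[[[0.3,0,0,0,0.6],[0.3,0,0,0,0.6],[0.3,0,0,0,0.6],[0.3,0,0,0,0.6],[0.3,0,0,0,0.6]]]'; python3 -c "
from h import *
to(.4453,.0057,.06,np.radians(-86.3))"
```

```text
time: 28.18
tool_pos: [0.5877, -0.0488, 0.0325]
tool_rot: [-3.141, -0.0, 1.578]
contact_force: [-0.1, -0.3, -0.8]
opening: 0.0519
grip_force: 0.0
time: 28.52
tool_pos: [0.5904, -0.0493, 0.1124]
tool_rot: [3.133, 0.002, 1.578]
contact_force: [0.9, 0.2, 0.7]
opening: 0.0597
grip_force: 0.0
time: 28.93
tool_pos: [0.4389, 0.0068, 0.1065]
tool_rot: [-3.135, 0.003, 0.973]
contact_force: [0.0, 0.1, -0.4]
opening: 0.06
grip_force: 0.0
time: 29.35
tool_pos: [0.445, 0.0048, 0.1071]
tool_rot: [-3.141, 0.001, 0.372]
contact_force: [-0.7, -1.2, -0.9]
opening: 0.0598
grip_force: 0.0
rel [ 0.0007 -0.0007  0.0471] turn 0.307 q6 1.04 tcp [0.445  0.0048 0.1071] rot [-3.141e+00  1.000e-03  3.720e-01] t 29.35 op 0.0598
```

```bash
python3 -m jog '[[[0.1,0.0007,-0.0007,0.02,0.12],[0.1,0.0007,-0.0007,0.05,0.24],[0.1,0.0007,-0.0007,0.06,0.307],[0.1,0.0007,-0.0007,0.06,0.307],[0.1,0.0007,-0.0007,0.06,0.307]]]'; python3 -c "
from h import *
to(.4453,.0057,.011,np.radians(-86.3))"
```

```text
time: 29.77
tool_pos: [0.4452, 0.0057, 0.0471]
tool_rot: [-3.141, 0.002, 0.073]
contact_force: [-0.3, 0.7, 0.2]
opening: 0.0502
grip_force: 0.0
rel [0.0001 0.     0.0361] turn 0.008 q6 1.34 tcp [0.4452 0.0057 0.0471] rot [-3.141e+00  2.000e-03  7.300e-02] t 29.77 op 0.0502
```

```bash
python3 -m jog '[[[0.1,0,0,0.015,0.008],[0.1,0,0,0.03,0.008],[0.1,0,0,0.036,0.008],[0.1,0,0,0.036,0.008],[0.1,0,0,0.036,0.008]]]'; python3 -m jog '[[[-0.3,0,0,0,0],[-0.6,0,0,0,0],[-1,0,0,0,0],[-1,0,0,0,0],[-1,0,0,0,0]]]' 30; python3 -m jog '[[[-1,0,0,0,0],[-1,0,0,0,0],[-1,0,0,0,0],[-1,0,0,0,0]]]'; python3 -m jog '[[[-1,0,0,-0.015,0],[-1,0,0,-0.05,0],[-1,0,0,-0.08,0],[-1,0,0,-0.08,0],[-1,0,0,-0.08,0]]]';python3 -c "
from h import *
to(.6339,-.2205,.09,np.radians(-1.3))"
```

```text
time: 30.18
tool_pos: [0.4461, 0.0056, 0.0122]
tool_rot: [3.142, -0.001, 0.064]
contact_force: [0.6, -0.0, 0.4]
opening: 0.0502
grip_force: 0.0
time: 30.6
tool_pos: [0.4459, 0.0056, 0.0119]
tool_rot: [3.142, -0.001, 0.063]
contact_force: [0.5, -0.8, -0.3]
opening: 0.0213
grip_force: 0.0
time: 30.93
tool_pos: [0.4458, 0.0056, 0.0118]
tool_rot: [3.142, -0.0, 0.063]
contact_force: [-0.4, -1.4, 2.2]
opening: 0.0133
grip_force: 30.0
time: 31.35
tool_pos: [0.4465, 0.0056, 0.0925]
tool_rot: [3.141, -0.003, 0.063]
contact_force: [-0.5, -0.5, -2.8]
opening: 0.013
grip_force: 30.0
rel [0.1729 0.2374 0.0032] turn -1.485 q6 1.35 tcp [0.4465 0.0056 0.0925] rot [ 3.141e+00 -3.000e-03  6.300e-02] t 31.35 op 0.013
```

```bash
python3 -m jog '[[[-1,0.012,0.016,0,-0.06],[-1,0.03,0.041,0,-0.17],[-1,0.048,0.066,0,-0.29],[-1,0.066,0.091,0,-0.41],[-1,0.0865,0.119,0,-0.52]]]'; python3 -c "
from h import *
to(.6339,-.2205,.09,np.radians(-1.3))"
```

```text
time: 31.77
tool_pos: [0.5386, -0.108, 0.0893]
tool_rot: [-3.138, 0.003, 0.589]
contact_force: [0.2, 0.3, -2.4]
opening: 0.0128
grip_force: 30.0
rel [ 0.0167  0.1465 -0.0013] turn -0.959 q6 0.64 tcp [ 0.5386 -0.108   0.0893] rot [-3.138e+00  3.000e-03  5.890e-01] t 31.77 op 0.0128
```

```bash
python3 -m jog '[[[-1,0.003,0.028,0,-0.12],[-1,0.007,0.058,0,-0.24],[-1,0.011,0.09,0,-0.36],[-1,0.014,0.12,0,-0.48],[-1,0.016,0.14,0,-0.56]]]'; python3 -m jog '[[[-1,0,0,0,-0.1],[-1,0,0,0,-0.22],[-1,0,0,0,-0.33],[-1,0,0,0,-0.395],[-1,0,0,0,-0.395]]]'; python3 -m jog '[[[-1,0,0,0,0],[-1,0,0,0,0],[-1,0,0,0,0]]]';  python3 -c "
from h import *
import cv2
to(.6339,-.2205,.0325,np.radians(-1.3))
b=robot.read_camera('side')[140:330,300:500,::-1]
a=robot.read_camera('top')[140:330,270:470,::-1]
cv2.imwrite('pics/d9.png',cv2.resize(np.hstack([a,b]),None,fx=2,fy=2,interpolation=2))"
```

```text
time: 32.18
tool_pos: [0.6302, -0.2178, 0.0885]
tool_rot: [-3.139, 0.0, 1.148]
contact_force: [-0.3, 1.3, -1.0]
opening: 0.0129
grip_force: 30.0
time: 32.6
tool_pos: [0.6287, -0.2153, 0.0885]
tool_rot: [-3.137, -0.002, 1.54]
contact_force: [0.7, 0.2, -2.3]
opening: 0.0129
grip_force: 30.0
time: 32.85
tool_pos: [0.6297, -0.2156, 0.0908]
tool_rot: [-3.141, -0.001, 1.536]
contact_force: [-0.3, -0.4, -1.9]
opening: 0.0132
grip_force: 30.0
rel [-0.0048  0.0045  0.0583] turn -0.012 q6 -0.41 tcp [ 0.6297 -0.2156  0.0908] rot [-3.141e+00 -1.000e-03  1.536e+00] t 32.85 op 0.0132
```

View pics/d9.png

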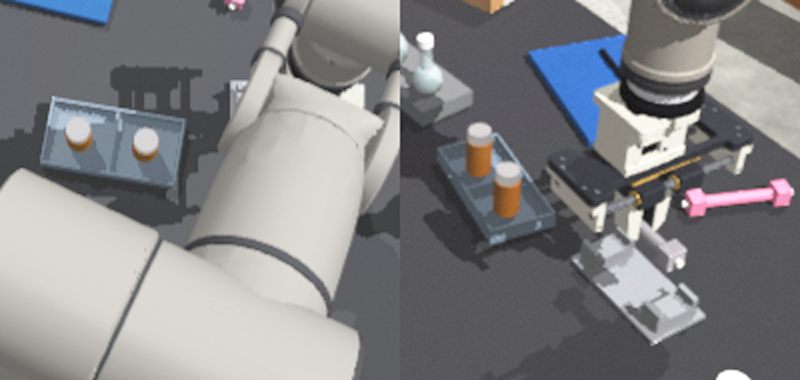

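Both vials are upright in their bays, and the column is level over the rack. Correcting and lowering.

```bash
python3 -m jog '[[[-1,-0.005,0.0045,0,-0.012],[-1,-0.005,0.0045,0.01,-0.012],[-1,-0.005,0.0045,0.025,-0.012],[-1,-0.005,0.0045,0.035,-0.012],[-1,-0.005,0.0045,0.035,-0.012]]]';python3 -m jog '[[[-1,0,0,0,0],[-1,0,0,0,0]]]';  python3 -c "
from h import *
to(.6339,-.2205,.0325,np.radians(-1.3))"
```

```text
time: 33.37
tool_pos: [0.6326, -0.2203, 0.0532]
tool_rot: [-3.137, -0.002, 1.55]
contact_force: [-1.2, -0.1, -2.9]
opening: 0.0134
grip_force: 30.0
time: 33.53
tool_pos: [0.6345, -0.2211, 0.0569]
tool_rot: [3.141, 0.0, 1.55]
contact_force: [0.1, 0.4, -1.8]
opening: 0.0128
grip_force: 30.0
rel [ 0.0006 -0.0007  0.0244] turn 0.002 q6 -0.43 tcp [ 0.6345 -0.2211  0.0569] rot [3.141 0.    1.55 ] t 33.53 op 0.0128
```

```bash
python3 -m jog '[[[-1,0,0,0.007,0],[-1,0,0,0.014,0],[-1,0,0,0.02,0],[-1,0,0,0.023,0],[-1,0,0,0.023,0]]]';python3 -m jog '[[[-1,0,0,0.0005,0],[-1,0,0,0.001,0],[-1,0,0,0.0015,0],[-1,0,0,0.002,0],[-1,0,0,0.002,0]]]'
```

```text
time: 33.95
tool_pos: [0.6337, -0.2206, 0.0323]
tool_rot: [-3.14, -0.001, 1.55]
contact_force: [0.1, 0.9, -1.9]
opening: 0.0134
grip_force: 30.0
time: 34.37
tool_pos: [0.6344, -0.221, 0.0318]
tool_rot: [3.141, 0.0, 1.55]
contact_force: [0.9, 0.4, -1.8]
opening: 0.013
grip_force: 30.0
```

```bash
python3 -m jog '[[[-1,0,0,0.0005,0],[-1,0,0,0.001,0],[-1,0,0,0.001,0]]]'; python3 -m jog '[[[-1,0,0,0.0005,0],[-1,0,0,0.001,0],[-1,0,0,0.001,0]]]'
```

```text
time: 34.62
tool_pos: [0.6344, -0.221, 0.0318]
tool_rot: [3.141, 0.0, 1.55]
contact_force: [-3.2, 0.5, 5.5]
opening: 0.0126
grip_force: 30.0
time: 34.87
tool_pos: [0.6344, -0.221, 0.0317]
tool_rot: [3.141, 0.0, 1.55]
contact_force: [-5.6, 1.6, 10.4]
opening: 0.0129
grip_force: 30.0
```

Seated at 0.0318, as predicted. Releasing, retreating, and doing a final check.

```bash
python3 -m jog '[[[-0.6,0,0,0,0],[-0.4,0,0,0,0],[0,0,0,0,0],[0,0,0,0,0],[0,0,0,0,0]]]' 5; python3 -m jog '[[[0,0,0,-0.02,0],[0,0,0,-0.06,0],[0,0,0,-0.1,0],[0,0,0,-0.14,0],[0,0,0,-0.16,0]]]'; python3 -m jog '[[[0,-0.05,-0.19,0,0],[0,-0.05,-0.19,0,0],[0,-0.05,-0.19,0,0],[0,-0.05,-0.19,0,0],[0,-0.05,-0.19,0,0]]]';python3 -m jog '[[[0,-0.2,0,0,0],[0,-0.2,0,0,0],[0,-0.2,0,0,0],[0,-0.2,0,0,0],[0,-0.2,0,0,0]]]'; python3 -m jog '[[[0,0,0,0,0],[0,0,0,0,0],[0,0,0,0,0]]]'; python3 -c "
from h import *
import cv2
b=cv2.resize(robot.read_camera('side')[100:330,200:500,::-1],(400,307))
a=cv2.resize(robot.read_camera('top')[150:265,170:470,::-1],(800,307),interpolation=2)
cv2.imwrite('pics/e.png',np.vstack([a,np.hstack([b,np.zeros_like(b)])])[:600])"
```

```text
time: 35.28
tool_pos: [0.6342, -0.2209, 0.0294]
tool_rot: [-3.141, -0.0, 1.55]
contact_force: [0.3, -0.3, -0.0]
opening: 0.0401
grip_force: 0.0
time: 35.7
tool_pos: [0.6358, -0.2216, 0.1954]
tool_rot: [3.135, 0.003, 1.55]
contact_force: [-0.3, -0.4, -0.1]
opening: 0.0459
grip_force: 0.0
time: 36.12
tool_pos: [0.4402, -0.267, 0.1895]
tool_rot: [-3.14, -0.0, 1.549]
contact_force: [0.3, -0.9, 0.3]
opening: 0.0459
grip_force: 0.0
time: 36.53
tool_pos: [0.4383, -0.4699, 0.1895]
tool_rot: [3.141, 0.001, 1.549]
contact_force: [0.5, -0.2, -0.2]
opening: 0.0459
grip_force: 0.0
time: 36.78
tool_pos: [0.4389, -0.4664, 0.189]
tool_rot: [-3.141, -0.001, 1.549]
contact_force: [-0.1, -0.9, 1.0]
opening: 0.0463
grip_force: 0.0
```

View pics/e.png

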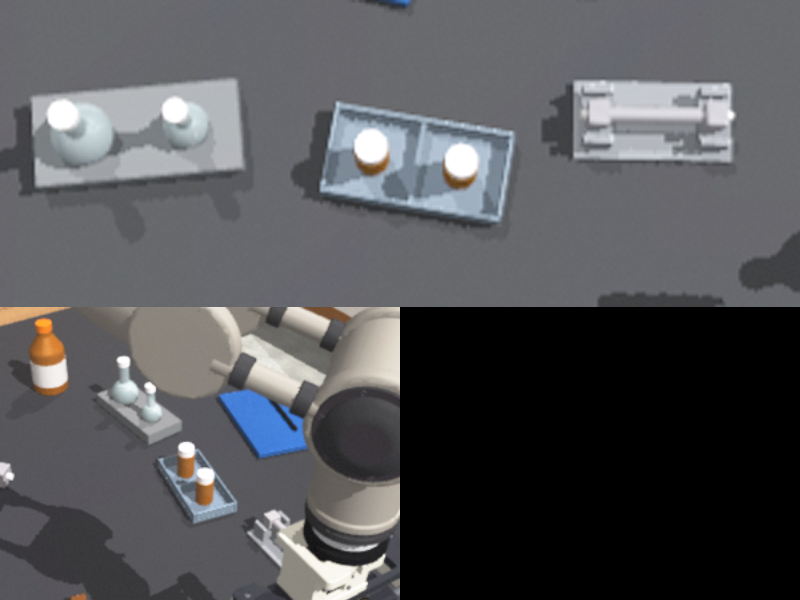

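The last view shows everything in place:
- flasks upright in their pockets, at (80,133) and (184,126)
- one vial in each bay
- column fittings at (598,113) and (717,113), between the lugs

The gripper is clear of everything.

```bash
python3 -c "
from cell import robot
print(robot.hand_in())"
```

```text
the job is handed in; nothing more can be done
None
```

I put all five pieces away and handed the job in after about 37 s of robot time; the final pictures showed every piece in place and upright, but hand-in returned no verdict.

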